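Set sprung tweezers to the marked gap and hold them there

ROBOT

A 7-joint arm with a two-finger parallel gripper is mounted at the origin on the work surface. World frame = base frame: x ahead of the robot, y to its left, z up, the work surface at z = 0. Lengths are in m, angles in degrees, forces in N, time in s.
With the tool pointing down it reaches from about 0.425 to 0.875 m from the base axis. Payload 4.7 kg.
Tool frame: the origin (TCP) lies between the finger pads; the fingertips stand 8 mm ahead of it and the grasp point (between the pads) lies 11 mm behind it (env.tip_extent is the distance from the TCP to the fingertips, in m); z points along the fingers, y is the line along which they close (so a half turn about z gives the same grasp; the last joint's range is limited). The gripper opens to 87 mm and grips with 3 to 60 N. Pads are 19 mm wide; open, the fingers measure 117 mm over their backs; the gripper's body (75 mm by 190 mm) begins 51 mm behind the grasp point.
Start: joints at [72.027, 18.392, -4.016, 83.108, 1.295, 78.541, -3.26], TCP at [0.209, -0.615, 0.231] pointing down, gripper open.
Joint ranges: [-163.93, 163.93], [-17.29, 119.83], [-79.2, 71.16], [3.27, 140.29], [-89.18, 269.18], [5.43, 117.66], [-154.24, 154.24]. Speed limits (degrees/s): [147.25, 147.25, 180, 180, 180, 180, 180].

INTERFACE

Orientations are given as [roll, pitch, yaw] about the fixed x, y, z axes, in that order (R = Rz(yaw) Ry(pitch) Rx(roll)).
In Python, from cell import sensors, vision, workorder, env gives the robot as it stands.
- The arm moves only by the tool drive_tool, never from a script. Its argument "moves" is a list of rows, each an object of numbers: "x", "y", "z": the shift along the tool's x, y, z in mm; "rx", "ry", "rz": the turn, a rotation vector about the tool's x, y, z in rad; "fingers": the closure, from -1 (fully open) to 1 (shut). In form: [{"x": .., "y": .., "z": .., "rx": .., "ry": .., "rz": .., "fingers": ..}, ...]. A call has 1 to 20 rows; each row is the pose to reach, as a shift and turn from the pose commanded when the call began, along the tool's axes at that moment; what a row does not reach only later rows make up. A row lasts 1/8 s, in which the tool goes at most 62.5 mm and 10.7 degrees, less where a joint would pass 70% of its speed; a pose out of reach is approached as far as the arm can. A call with a gripper value outside its range is refused whole. The fingers move at their own pace and stop on an object; "force" is the grip in N (left out, the last holds). Time passes only in rows, so rows that repeat a pose let the fingers close. It gives the time, the measured TCP pose, the force, the opening and the grip force at its end, in the units of the state.
- sensors.get_obs(): the state, without advancing time (a new reading comes with each control period).
- vision.read_camera(name): name is "side" or "top"; returns a dict with "image" (384x512x3 uint8, red, green, blue), "fx", "fy", "cx", "cy" (pixels), "R" (3x3) and "t" (3): a world point X has camera coordinates R X + t. Camera axes: x right, y down, z forward; pixel columns grow to the right and rows downward; lengths in m; the calibration is good to about 2 mm. A picture is of the moment at which its call begins. There is no depth.
- workorder.sign_off(): hands the job in; it is judged then, once.
The state is a dict: "time_s": time; "qpos": joint angles; "joint_velocities": joint speeds; "effort": joint torques, N m; "tool_pos": TCP position; "tool_rot": TCP orientation; "force": force on the tool from outside, world axes, zero at the start; "wrist_torque": the same for the moment, N m; "grip_width": finger opening in m; "grasp_force": force on a finger pad.
Only numpy, scipy, OpenCV 4.12 (cv2) and the standard library are available. Lean on these libraries where they do the work, as an engineer would, in place of code of your own. Each camera call takes 0.05 s, during which the arm holds its last target. There are 200 camera calls.

TASK

Take the sprung tweezers out of their stand and hold them upright, tips down, just above the setting block whose two lines are closer together (within about a centimetre of it, not touching). Squeeze them so that each tip stands over its own line, and keep that gap steady for a couple of seconds: finish while still holding them there, letting nothing go. Leave everything else on the bench where it is.

Things in the scene. Friction and masses are not known exactly. Their poses are not given: they have to be found in the camera images.
- tweezers: Steel sprung tweezers, 50 g, 118 mm tall, standing tips down in the stand's larger pocket. Origin: midway between the relaxed tips, at their lower ends; z up to the closed head; y from the fixed arm to the moving arm, the line along which they are squeezed. A half turn about z makes no difference. The frame belongs to the fixed arm: it tilts by half the joint value when squeezed evenly.
- grip (a point): Grip point, 57 mm above the tweezers' origin, head top 61 mm above it. Each arm has here a black ribbed pad, 12 mm wide (x), 26 mm tall. Outer faces 32 mm apart relaxed, 24 mm and parallel at the marked gap; 28 mm is enough to carry them. Spring force at the pads: 2 N at first, 5.5 N at the marked gap, 8 N shut: squeeze by position with a higher force limit. From above, close along y.
- squeeze (a joint): How far the tweezers are squeezed, rad: 0 relaxed (tip gap 30 mm, centre to centre), 0.139 at the marked gap of 14 mm, 0.23 nearly shut (3.5 mm). Tip gap in mm = 30 - 115 x value. It springs back when let go.
- tip_fixed (a point): Middle of the lower end of the fixed-side arm's tip (tip 6 mm along x, 3 mm along y); 15 mm to the -y side of the tweezers' origin when relaxed.
- tip_moving (a point): Middle of the lower end of the moving arm's tip; 15 mm to the +y side of the tweezers' origin when relaxed. The tip gap is the distance between tip_fixed and tip_moving.
- stand: Fixed holder on a dark steel base plate 100 x 70 x 4 mm; origin under it, z up. Two open grey pockets 28 mm tall with floors 5 mm above the table: the larger (inside 14 x 37 mm, centre 22 mm to the -x side of the origin) holds the tweezers, their y along the stand's y; the smaller (inside 14 x 14 mm, 30 mm to the +x side) holds the trimmer.
- block_narrow: Fixed aluminium setting block, 50 (x) x 70 (y) x 25 mm tall, origin centre of its underside. On top two black lines, 34 mm long along its x and 2 mm wide, 14 mm apart centre to centre (at y = -7 and +7 mm). This is the one to use. It and block_wide may stand in either order.
- block_narrow_mark (a point): Middle between the two lines on the top face of block_narrow (25 mm above the table); axes as the block.
- block_wide: Fixed aluminium setting block of the same size and look, but with its lines 26 mm apart. Not to be used.
- trimmer: White plastic trimming tool, 13 mm thick at most, 95 mm tall, standing loose in the stand's smaller pocket, 52 mm from the tweezers. Origin at its lower end. Leave it.
- driver: Screwdriver with orange handle, 170 mm, lying on the bench; origin under its middle. Leave it.
- module: Aluminium electronics module, 92 x 50 x 22 mm, with a black connector; origin under its middle. Leave it.
- relay: Small black relay, 30 x 20 x 20 mm; origin under it. Leave it.
- reel: Grey plastic reel, 60 mm across, 28 mm tall; origin under it. Leave it.
- pliers: Pliers with red grips, about 145 mm long, 15 mm high, lying; origin at the joint. Leave them.
- cup: Black plastic cup, 68 mm across, 80 mm tall; origin under it. Leave it.
There are look-alikes about, which are no part of the job. Of the things shaped like the tweezers, the steel one is meant. Leave any turquoise look-alike of the block_narrow alone.

How it is judged (in metres and radians):
On the way, in this order (a step that is already met when the one before it is completed fails the run):
1. the tweezers are lifted clear of the stand, held by the gripper (contact force between the fingers and tweezers above 0.8 N and height (world z) of each of tip_fixed, tip_moving above 0.035 m), for 0.2 s.
2. the tips are held steady over the closer pair of lines at the marked gap (contact force between the fingers and tweezers above 0.8 N and distance between tip_fixed and tip_moving between 0.011 and 0.017 m and ((y of tip_fixed in the frame of block_narrow_mark between -0.0103 and -0.0037 m and y of tip_moving in the frame of block_narrow_mark between 0.0037 and 0.0103 m) or (y of tip_fixed in the frame of block_narrow_mark between 0.0037 and 0.0103 m and y of tip_moving in the frame of block_narrow_mark between -0.0103 and -0.0037 m)) and x of tip_fixed in the frame of block_narrow_mark between -0.017 and 0.017 m and z of tip_fixed in the frame of block_narrow_mark between 0.0005 and 0.015 m and x of tip_moving in the frame of block_narrow_mark between -0.017 and 0.017 m and z of tip_moving in the frame of block_narrow_mark between 0.0005 and 0.015 m and angle between tweezers's own z axis and vertical below 0.3 rad and contact force between tweezers and block_narrow below 0.2 N and contact force between tweezers and block_wide below 0.2 N and contact force between tweezers and stand below 0.2 N and linear speed of tweezers below 0.03 m/s and velocity of joint squeeze between -0.08 and 0.08 rad/s), for 0.8 s.
At the end, for the whole second after the job is handed in: Gripper holds the tweezers upright (0.3 rad), touching neither block nor stand: tips 0.5-15 mm above block_narrow, each within 3.3 mm sideways of its own line and within the line's length, tip gap 11-17 mm between centres, steady (under 30 mm/s, 0.08 rad/s); the rest left in place (all of step 2); the arm keeps its last pose, push and grip.
It fails at once if another object on the bench is moved by more than 30 mm or the trimmer is knocked over (distance of any of trimmer, driver, module, relay, reel, pliers, cup from where it was at the start of the episode above 0.03 m or angle between trimmer's own z axis and vertical above 0.6 rad).
It also fails if it takes over 42 s, if anything falls off the work surface, if the arm or the gripper's body presses on something with over 40 N, if the wrist force passes 120 N, or if a joint passes its speed limit or range.

## Working session

There is one attempt and no reset: what is moved stays moved. The work goes in short steps, Python scripts to look and compute and a tool call to move; the robot and the scene stay as the last step left them, time stands still between calls to the robot, and variables do not carry over. Pictures are saved under pics/ and viewed, at most 10 in all, crops included, and the job is handed in when it is done.

Besides the shell and the picture viewer there is one more tool, called after ">>>" by a JSON object that holds its "method" and its "body", one argument or row to a line. drive_tool: Moves the arm, as the interface text tells. Its arguments: {"type":"object","properties":{"moves":{"type":"array"},"force":{"type":"number"}},"required":["moves"]}

```bash
mkdir -p pics
python3 - <<'E'
from cell import sensors, vision, env
import cv2,pickle
d={}
for n in("top","side"):
    c=vision.read_camera(n);d[n]=c
    cv2.imwrite(f"pics/{n}0.png",cv2.resize(c["image"][:,:,::-1],(800,600),interpolation=cv2.INTER_CUBIC))
    print(n,c["fx"],c["fy"],c["cx"],c["cy"],c["R"],c["t"])
pickle.dump(d,open("c0.pkl","wb"))
o=sensors.get_obs();print(o["time_s"],o["tool_pos"],o["tool_rot"],o["grip_width"],env.tip_extent)
E
```

```text
top 471.33509585748453 471.33509585748453 261.9444207152766 190.33153739305317 [[ 0.0233725  -0.99962776 -0.01407398]
 [-0.99017108 -0.02120501 -0.13824463]
 [ 0.13789473  0.01716677 -0.99029811]] [0.02572438 0.54004526 1.26500794]
side 425.3759288154521 425.3759288154521 253.8994786338132 190.610203089719 [[-0.99698702 -0.07702154  0.00919598]
 [-0.06361444  0.74403117 -0.66510963]
 [ 0.04438567 -0.66369067 -0.7466891 ]] [0.55266341 0.08353233 0.99259013]
0.1 [ 0.20908135 -0.61495281  0.22958582] [-1.79903287e+02  6.44709668e-03  1.87839330e+01] 0.0872068346405287 0.008
```

View pics/top0.png

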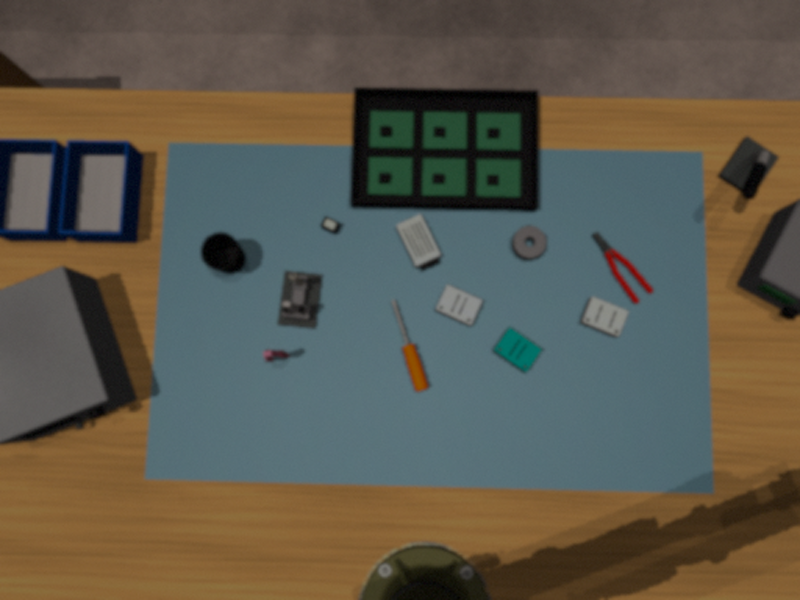

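View pics/side0.png

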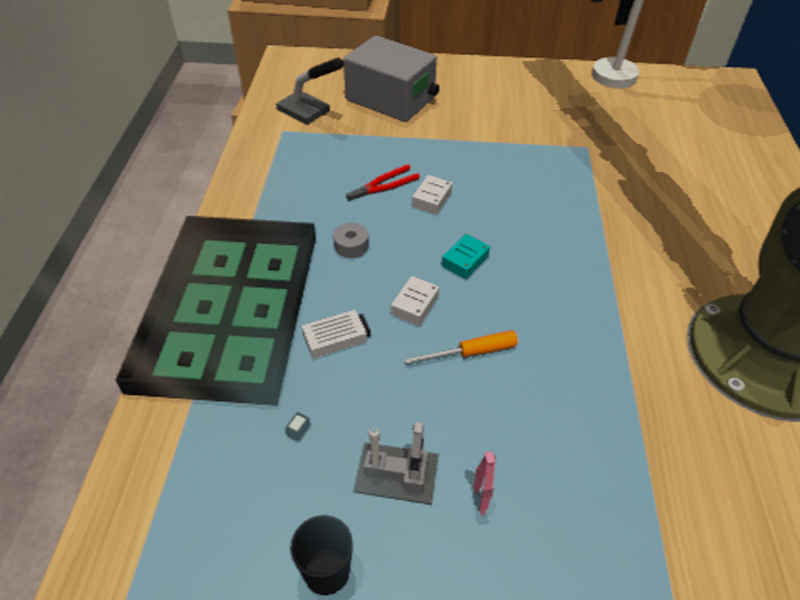

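Top view (800x600): there are two white blocks, at (460,305) and (605,316), with a turquoise look-alike at (518,350). The stand is at (300,298) with the steel tweezers in its lower part, and a pink tweezers look-alike stands at (283,354). Side view: steel tweezers about (417,450), trimmer (375,450), pink look-alike (486,480), white blocks (415,300) and (432,193), turquoise (466,256).

Candidates: tweezers are the steel ones in the stand or the pink pair, so I choose steel. Blocks are white A (460,305) or white B (605,316), decided by line spacing in a close crop.

Run:
```python
import cv2,pickle,numpy as np
d=pickle.load(open("c0.pkl","rb"))
def crop(n,u,v,w=50,h=50):
    u=int(u*.64);v=int(v*.64)
    im=d[n]["image"][v-h//2:v+h//2,u-w//2:u+w//2,::-1]
    print(n,u-w//2,v-h//2)
    im=cv2.resize(im,(266,300),interpolation=cv2.INTER_CUBIC)
    return cv2.convertScaleAbs(im,alpha=1.3)
t=np.hstack([crop("top",460,305,40,45),crop("top",605,316,40,45),crop("top",302,298,40,45)])
s=np.hstack([crop("side",415,300,40,45),crop("side",432,193,40,45),crop("side",400,460,72,81)])
cv2.imwrite("pics/crop.png",np.vstack([t,s]))
```

```text
top 274 173
top 367 180
top 173 168
side 245 170
side 256 101
side 220 254
```

View pics/crop.png

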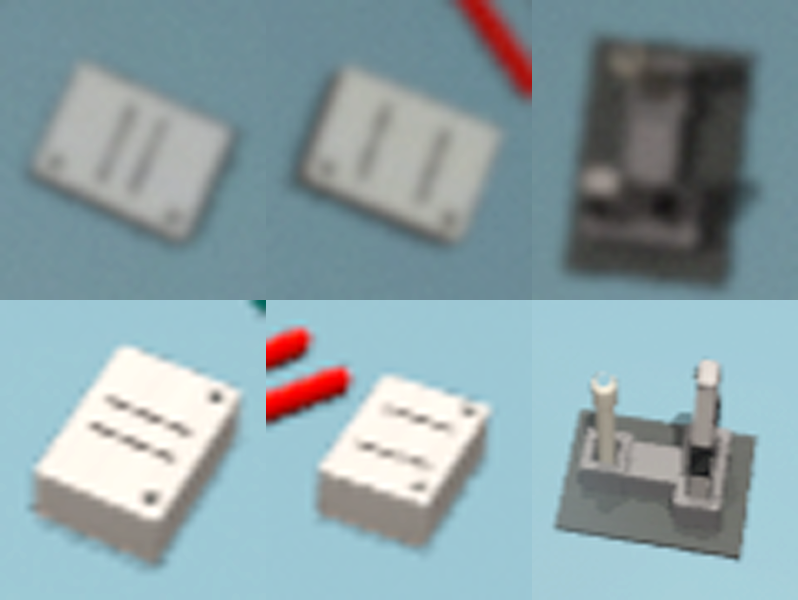

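Block A (top 460,305, side 415,300) has the closer lines. The steel tweezers stand in the near pocket of the stand (top head about (183,195) in native pixels, side head about (268,273)). Measuring next.

```bash
cat > h.py <<'E'
import cv2,numpy as np
from scipy.spatial.transform import Rotation as Ro
def ray(c,u,v):
    p=np.atleast_2d(np.c_[u,v]).astype(float)
    d=np.c_[(p[:,0]-c["cx"])/c["fx"],(p[:,1]-c["cy"])/c["fy"],np.ones(len(p))]@c["R"]
    return -c["R"].T@c["t"],d
def plane(c,u,v,z):
    o,d=ray(c,u,v);return o+d*((z-o[2])/d[:,2])[:,None]
def tri(c1,p1,c2,p2):
    o1,d1=ray(c1,*p1);o2,d2=ray(c2,*p2);d1=d1[0]/np.linalg.norm(d1);d2=d2[0]/np.linalg.norm(d2)
    s=np.linalg.lstsq(np.c_[d1,-d2],o2-o1,rcond=None)[0]
    a=o1+s[0]*d1;b=o2+s[1]*d2
    return (a+b)/2,np.linalg.norm(a-b)*1e3
def proj(c,X):
    q=np.atleast_2d(X)@c["R"].T+c["t"];return np.c_[q[:,0]/q[:,2]*c["fx"]+c["cx"],q[:,1]/q[:,2]*c["fy"]+c["cy"]]
E
python3 - <<'E'
import pickle
from h import *
d=pickle.load(open("c0.pkl","rb"))
def comp(mask,u,v):
    n,l,s,ce=cv2.connectedComponentsWithStats(mask.astype(np.uint8))
    k=min(range(1,n),key=lambda i:np.hypot(*(ce[i]-(u,v)))-0.02*min(s[i,4],300));return l==k,s[k],ce[k]
def rect(c,m,z):
    cs=max(cv2.findContours(cv2.resize(m.astype(np.uint8)*255,None,fx=4,fy=4,interpolation=cv2.INTER_CUBIC)//128,cv2.RETR_EXTERNAL,cv2.CHAIN_APPROX_NONE)[0],key=cv2.contourArea)[:,0]
    P=plane(c,(cs[:,0]+.5)/4-.5,(cs[:,1]+.5)/4-.5,z)[:,:2]*1e3
    return cv2.minAreaRect(P.astype(np.float32))
for n,(u,v),(us,vs) in(("top",(294,195),(193,191)),("side",(266,191),(255,302))):
    c=d[n];im=c["image"].astype(int);mn,mx=im.min(2),im.max(2)
    win=np.zeros(mn.shape,bool);win[v-25:v+25,u-25:u+25]=1
    print(n,im[v-15,u-20],"blk",mn[v-12:v+13:3,u-12:u+13:3].tolist() if 0 else "")
    g=mn[v-20:v+20,u-20:u+20].astype(np.uint8)
    th=cv2.threshold(g.ravel(),0,255,cv2.THRESH_OTSU)[0]
    sat=mx-mn
    for f in (("sat",sat<(25 if n=="top" else 40)),("bri",mn>(th if n=="top" else 200))):
        m,s,ce=comp(cv2.morphologyEx((f[1]&win).astype(np.uint8),cv2.MORPH_CLOSE,np.ones((5,5))),u,v)
        print(n,f[0],"area",s[4],ce.round(1),"rect",rect(c,m,.025))
    win[:]=0;win[vs-40:vs+40,us-40:us+40]=1
    m,s,ce=comp(cv2.morphologyEx(((sat<22)&win).astype(np.uint8),cv2.MORPH_CLOSE,np.ones((3,3))),us,vs)
    print(n,"stand",s,ce,rect(d[n],m,.004))
X,e=tri(d["top"],(182.9,195),d["side"],(267.6,273));print("head",X,e)
big=[]
for n,u,v,w,h in(("top",294,195,40,45),("top",193,191,44,50),("side",266,191,40,45),("side",255,302,70,79)):
    sat=(d[n]["image"].max(2).astype(int)-d[n]["image"].min(2))[v-h//2:v+h//2,u-w//2:u+w//2]
    print(n,"sat pct",np.percentile(sat,[5,25,50,75,95]))
E
```

```text
top [ 88 111 119] blk 
top sat area 571 [293.5 195. ] rect ((529.755615234375, -50.51258850097656), (80.55940246582031, 60.19230270385742), 66.42643737792969)
top bri area 424 [293.4 194.3] rect ((531.8737182617188, -49.74226760864258), (70.78553771972656, 50.86152267456055), 66.59274291992188)
top stand [177 173  30  38 900] [191.62111111 191.35444444] ((537.244384765625, 236.4738311767578), (77.93074035644531, 104.1744155883789), 85.55207824707031)
side [121 154 164] blk 
side sat area 716 [265.1 192.3] rect ((530.4442749023438, -40.7011604309082), (95.40807342529297, 63.68352127075195), 66.12252807617188)Traceback (most recent call last):
  File "<stdin>", line 19, in <module>
  File "<stdin>", line 6, in comp
ValueError: min() iterable argument is empty
```

Run:
```python
import pickle
from h import *
d=pickle.load(open("c0.pkl","rb"))
def up(m): return cv2.resize(m.astype(np.uint8)*255,None,fx=4,fy=4,interpolation=cv2.INTER_CUBIC)>127
def mets(c,m,z):
    cs=max(cv2.findContours(up(m).astype(np.uint8),cv2.RETR_EXTERNAL,cv2.CHAIN_APPROX_NONE)[0],key=cv2.contourArea)[:,0]
    P=plane(c,(cs[:,0]+.5)/4-.5,(cs[:,1]+.5)/4-.5,z)[:,:2]*1e3
    return cv2.minAreaRect(P.astype(np.float32))
# side block top face
c=d["side"];im=c["image"].astype(int);mn,mx=im.min(2),im.max(2)
print("side vals",im[191,266],im[180,262],im[203,262],im[205,268])
for th in(150,170,185):
    w=np.zeros(mn.shape,bool);w[172:216,246:284]=1
    m=cv2.morphologyEx(((mn>th)&w).astype(np.uint8),cv2.MORPH_CLOSE,np.ones((5,5)));print(th,m.sum(),mets(c,m,.025))
# lines, both views: dark pixels inside eroded top face
for n,(u,v),th in(("top",(293,194),None),("side",(266,189),None)):
    c=d[n];g=c["image"].min(2)[v-9:v+10,u-9:u+10].astype(float)
    g=cv2.medianBlur(g.astype(np.uint8),5).astype(float)-g if 0 else np.percentile(g,75)-g
    m=g>0.45*g.max();yy,xx=np.nonzero(m);P=plane(c,xx+u-9,yy+v-9,.025)[:,:2]*1e3;w=g[m]
    print(n,"lines wmean",(P*w[:,None]).sum(0)/w.sum(),"rect",cv2.minAreaRect(P.astype(np.float32)))
# stand side
c=d["side"];sat=mx-mn;hue=cv2.cvtColor(c["image"],cv2.COLOR_RGB2HSV)
w=np.zeros(mn.shape,bool);w[262:325,222:285]=1
m=(hue[...,1]<60)&w;m=cv2.morphologyEx(m.astype(np.uint8),cv2.MORPH_OPEN,np.ones((3,3)))
m2=m.copy();m2[:286]=0
print("stand side",mets(c,m2,.004))
X,e=tri(d["top"],(182.9,195),d["side"],(267.6,272));print("head",X,e)
pp=[("floor-tw",[.5153,.2382,.005]),("top-tw",[.5153,.2382,.123]),("plate",[.5372,.2365,.004])]
vis={n:cv2.resize(d[n]["image"][y:y+75,x:x+50,::-1],(400,600),interpolation=cv2.INTER_CUBIC) for n,x,y in(("top",165,155),("side",230,255))}
for k,X in pp:
    for n,x0,y0 in(("top",165,155),("side",230,255)):
        q=proj(d[n],X)[0];print(k,n,q.round(1));cv2.drawMarker(vis[n],tuple(int(a) for a in ((q-(x0,y0)+.5)*8)),(0,0,255),0,14,1)
cv2.imwrite("pics/st.png",cv2.convertScaleAbs(np.hstack([vis["top"],vis["side"]]),alpha=1.4))
```

```text
side vals [103  98  93] [201 194 186] [109 104  98] [101  96  92]
150 442 ((530.576171875, -51.39460372924805), (72.29846954345703, 51.59563064575195), 66.59203338623047)
170 418 ((530.9967651367188, -51.51692199707031), (71.01927947998047, 49.51154708862305), 66.51831817626953)
185 134 ((525.838623046875, -70.60081481933594), (29.425949096679688, 39.727569580078125), 67.27197265625)
top lines wmean [532.93702757 -48.02911278] rect ((532.7006225585938, -48.758056640625), (50.80111312866211, 50.228675842285156), 0.9689277410507202)
side lines wmean [524.99487385 -45.38615585] rect ((528.6333618164062, -50.53095245361328), (44.464263916015625, 59.20415496826172), 4.1397576332092285)
stand side ((536.763916015625, 236.0653839111328), (78.87138366699219, 104.51688385009766), 85.30390167236328)
head [0.51149378 0.23973911 0.12509497] 1.7089727078369534
floor-tw top [191.2 198.8]
floor-tw side [264.2 302.6]
top-tw top [183.8 193.3]
top-tw side [266.  271.8]
plate top [192.2 191.2]
plate side [253.4 301.2]
```

View pics/st.png

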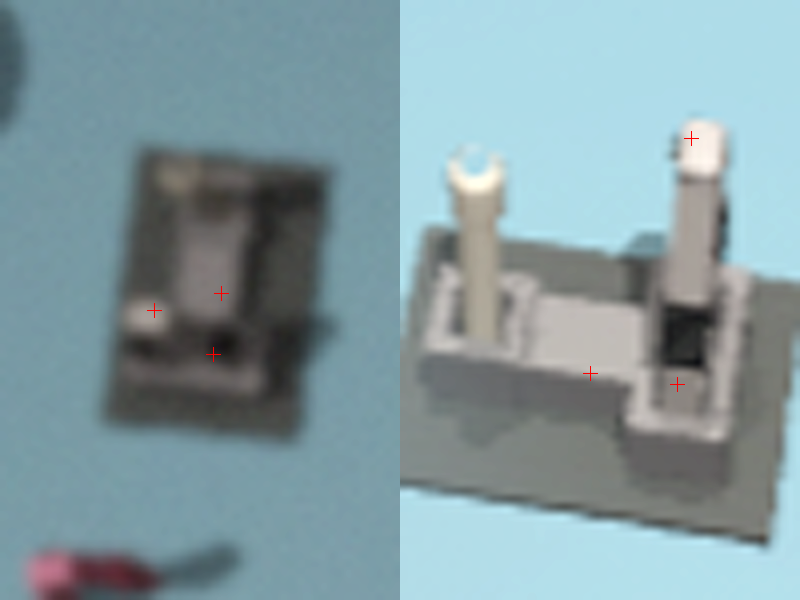

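Crop shows the predicted tweezers column and plate centre falling on the real ones to about 1 px; the head sits at side native (268,272) and the stand is at about (537,236) mm, yaw -4.5°. The head top sits 61 mm above the grip point, but the gripper body begins only 51 mm behind the grasp point. So I grip high on the pads (67 mm) with the tool tilted 30° about the closing axis, body towards the robot.

```bash
cat >> h.py <<'E'
def toolR(yaw,th):
    a=np.radians(yaw);t=np.radians(th)
    xs=np.array([np.cos(a),np.sin(a),0]);ys=np.array([-np.sin(a),np.cos(a),0]);k=np.array([0,0,1.])
    z=np.sin(t)*xs-np.cos(t)*k;y=-ys
    return np.c_[np.cross(y,z),y,z]
def tcp(G,R): return np.asarray(G)+.011*R[:,2]
def rel(o,p,R):
    R0=Ro.from_euler("xyz",o["tool_rot"],degrees=True)
    return (R0.inv().apply(np.asarray(p)-o["tool_pos"])*1e3).round(1),(R0.inv()*Ro.from_matrix(R)).as_rotvec().round(4)
E
python3 - <<'E'
import pickle
from h import *
from cell import sensors
d=pickle.load(open("c0.pkl","rb"));o=sensors.get_obs()
print("pink head",tri(d["top"],(170.6,226.9),d["side"],(313,292.5)))
R=toolR(-4.5,30);T=tcp([.513,.239,.072],R);pre=T-.12*R[:,2]
print("T",T,"pre",pre,"zdir",R[:,2])
print("via",rel(o,[.43,-.2,.26],R));print("pre",rel(o,pre,R))
E
```

```text
pink head (array([0.4294664 , 0.26910577, 0.11632172]), np.float64(2.368519862448022))
T [0.51848305 0.23856847 0.06247372] pre [0.45866801 0.24327602 0.16639677] zdir [ 0.49845867 -0.03922955 -0.8660254 ]
via (array([ 342.8, -321.8,  -29.9]), array([-0.108 ,  0.5168,  0.3966]))
pre (array([ 512.7, -732. ,   64.4]), array([-0.108 ,  0.5168,  0.3966]))
```

Run:
```python
from h import *
from cell import sensors
o=sensors.get_obs()
R=toolR(-4.5,25);T=tcp([.513,.239,.073],R);pre=T-.12*R[:,2]
print("T",T,"pre",pre)
print("via",rel(o,[.45,-.2,.26],R));print("pre",rel(o,pre,R))
```

```text
T [0.51763447 0.23863526 0.06303061] pre [0.46707661 0.24261425 0.17178755]
via (array([ 361.7, -315.3,  -29.9]), array([-0.0903,  0.4307,  0.3995]))
pre (array([ 520.4, -728.7,   59. ]), array([-0.0903,  0.4307,  0.3995]))
```

>>> {"method": "drive_tool", "body": {
  "moves": [
    {"x": 36,"y": -31,"z": -3,"rx": -0.009,"ry": 0.043,"rz": 0.04,"fingers": -1},
    {"x": 72,"y": -63,"z": -6,"rx": -0.018,"ry": 0.086,"rz": 0.08,"fingers": -1},
    {"x": 109,"y": -95,"z": -9,"rx": -0.027,"ry": 0.129,"rz": 0.12,"fingers": -1},
    {"x": 145,"y": -126,"z": -12,"rx": -0.036,"ry": 0.172,"rz": 0.16,"fingers": -1},
    {"x": 181,"y": -158,"z": -15,"rx": -0.045,"ry": 0.215,"rz": 0.2,"fingers": -1},
    {"x": 217,"y": -189,"z": -18,"rx": -0.054,"ry": 0.258,"rz": 0.24,"fingers": -1},
    {"x": 253,"y": -221,"z": -21,"rx": -0.063,"ry": 0.301,"rz": 0.28,"fingers": -1},
    {"x": 289,"y": -252,"z": -24,"rx": -0.072,"ry": 0.345,"rz": 0.32,"fingers": -1},
    {"x": 326,"y": -284,"z": -27,"rx": -0.081,"ry": 0.388,"rz": 0.36,"fingers": -1},
    {"x": 362,"y": -315,"z": -30,"rx": -0.0903,"ry": 0.4307,"rz": 0.3995,"fingers": -1},
    {"x": 378,"y": -357,"z": -21,"rx": -0.0903,"ry": 0.4307,"rz": 0.3995,"fingers": -1},
    {"x": 394,"y": -398,"z": -12,"rx": -0.0903,"ry": 0.4307,"rz": 0.3995,"fingers": -1},
    {"x": 410,"y": -439,"z": -3,"rx": -0.0903,"ry": 0.4307,"rz": 0.3995,"fingers": -1},
    {"x": 425,"y": -481,"z": 6,"rx": -0.0903,"ry": 0.4307,"rz": 0.3995,"fingers": -1},
    {"x": 441,"y": -522,"z": 15,"rx": -0.0903,"ry": 0.4307,"rz": 0.3995,"fingers": -1},
    {"x": 457,"y": -563,"z": 24,"rx": -0.0903,"ry": 0.4307,"rz": 0.3995,"fingers": -1},
    {"x": 473,"y": -605,"z": 32,"rx": -0.0903,"ry": 0.4307,"rz": 0.3995,"fingers": -1},
    {"x": 489,"y": -646,"z": 41,"rx": -0.0903,"ry": 0.4307,"rz": 0.3995,"fingers": -1},
    {"x": 505,"y": -687,"z": 50,"rx": -0.0903,"ry": 0.4307,"rz": 0.3995,"fingers": -1},
    {"x": 520.4,"y": -728.7,"z": 59,"rx": -0.0903,"ry": 0.4307,"rz": 0.3995,"fingers": -1}
  ],
  "force": 20
}}

```text
time_s: 2.6
tool_pos: [0.4676, 0.2157, 0.1759]
tool_rot: [179.9, -25.1, -4.4]
force: [1.5, -1.3, 0.5]
grip_width: 0.0873
grasp_force: 0.0
```

>>> {"method": "drive_tool", "body": {
  "moves": [
    {"fingers": -1},
    {"fingers": -1},
    {"fingers": -1}
  ]
}}

```text
invalid input at $.moves[0]: expected keys x, y, z, rx, ry, rz, fingers
```

Run:
```python
from h import *
from cell import sensors,vision
o=sensors.get_obs()
R=toolR(-4.5,25);T=tcp([.513,.239,.073],R)
print(o["tool_pos"],o["tool_rot"],o["force"]);print("T",rel(o,T,R))
c=vision.read_camera("side");t=vision.read_camera("top")
a=cv2.resize(c["image"][215:335,205:325,::-1],(400,600-200),interpolation=cv2.INTER_CUBIC)
b=cv2.resize(t["image"][140:260,140:260,::-1],(400,400),interpolation=cv2.INTER_CUBIC)
cv2.imwrite("pics/pre.png",cv2.convertScaleAbs(np.hstack([a,b]),alpha=1.3))
```

```text
[0.4676109  0.21568584 0.1759021 ] [179.93145953 -25.12141931  -4.38644547] [ 1.48942263 -1.30964993  0.54084513]
T (array([ -4.3, -26.9, 122.6]), array([ 0.0004, -0.0021,  0.0018]))
```

View pics/pre.png

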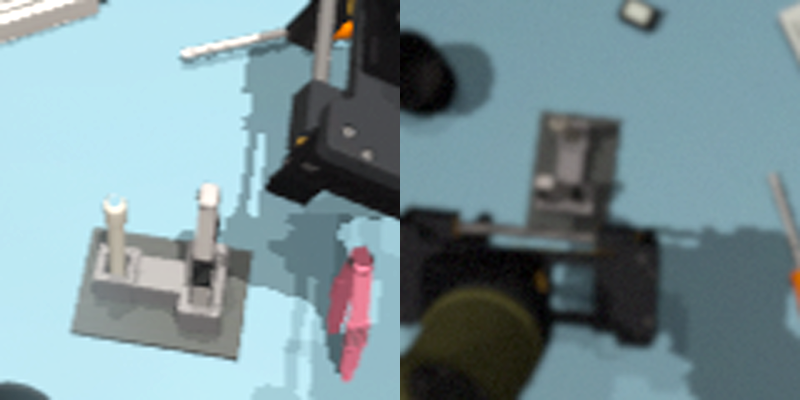

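The picture shows the open gripper behind the stand, with the tweezers head at side crop (208,190) and the pink pair at (355,300) clear of it.

>>> {"method": "drive_tool", "body": {
  "moves": [
    {"x": 0,"y": 0,"z": 0,"rx": 0,"ry": 0,"rz": 0,"fingers": -1},
    {"x": 0,"y": 0,"z": 0,"rx": 0,"ry": 0,"rz": 0,"fingers": -1},
    {"x": 0,"y": 0,"z": 10,"rx": 0,"ry": 0,"rz": 0,"fingers": -1},
    {"x": 0,"y": 0,"z": 25,"rx": 0,"ry": 0,"rz": 0,"fingers": -1},
    {"x": 0,"y": 0,"z": 40,"rx": 0,"ry": 0,"rz": 0,"fingers": -1},
    {"x": 0,"y": 0,"z": 55,"rx": 0,"ry": 0,"rz": 0,"fingers": -1},
    {"x": 0,"y": 0,"z": 65,"rx": 0,"ry": 0,"rz": 0,"fingers": -1},
    {"x": 0,"y": 0,"z": 75,"rx": 0,"ry": 0,"rz": 0,"fingers": -1},
    {"x": 0,"y": 0,"z": 80,"rx": 0,"ry": 0,"rz": 0,"fingers": -1},
    {"x": 0,"y": 0,"z": 80,"rx": 0,"ry": 0,"rz": 0,"fingers": -1},
    {"x": 0,"y": 0,"z": 80,"rx": 0,"ry": 0,"rz": 0,"fingers": -1}
  ]
}}

```text
time_s: 4.08
tool_pos: [0.5024, 0.2107, 0.1036]
tool_rot: [179.9, -25.1, -4.5]
force: [-0.4, 0.0, -0.1]
grip_width: 0.0869
grasp_force: 0.0
```

Run:
```python
from h import *
from cell import sensors,vision
o=sensors.get_obs()
R=toolR(-4.5,25);T=tcp([.513,.239,.073],R)
print(o["tool_pos"],o["tool_rot"],o["force"]);print("T",rel(o,T,R))
c=vision.read_camera("side");t=vision.read_camera("top")
a=cv2.resize(c["image"][235:335,205:305,::-1],(400,400),interpolation=cv2.INTER_CUBIC)
b=cv2.resize(t["image"][150:230,150:230,::-1],(400,400),interpolation=cv2.INTER_CUBIC)
cv2.imwrite("pics/pre2.png",cv2.convertScaleAbs(np.hstack([a,b]),alpha=1.3))
```

```text
[0.50242974 0.21065743 0.10361303] [179.91937395 -25.08196122  -4.45103706] [-0.38895013  0.04511895 -0.10980849]
T (array([ -5.4, -29.1,  42.2]), array([ 0.001 , -0.0014,  0.0008]))
```

View pics/pre2.png

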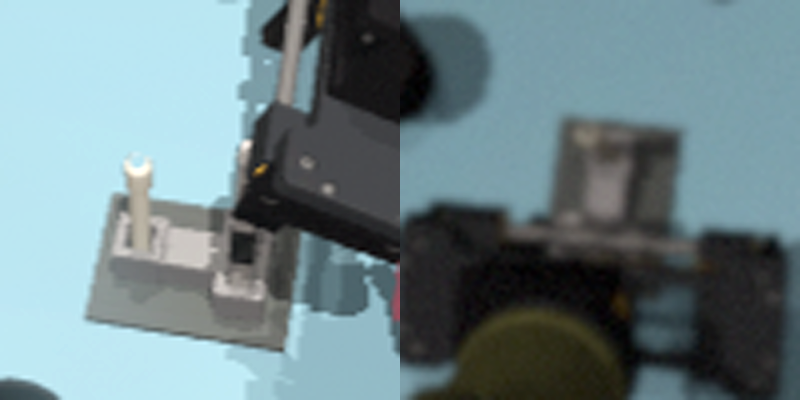

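The tool settled 29 mm short in y (clipped rows). The side crop shows the head at (243,150) just inside the near finger; no contact force. I correct sideways first, then go down.

>>> {"method": "drive_tool", "body": {
  "moves": [
    {"x": -1,"y": -8,"z": 0,"rx": 0,"ry": 0,"rz": 0,"fingers": -1},
    {"x": -3,"y": -18,"z": 0,"rx": 0,"ry": 0,"rz": 0,"fingers": -1},
    {"x": -5.4,"y": -29,"z": 0,"rx": 0,"ry": 0,"rz": 0,"fingers": -1},
    {"x": -5.4,"y": -29,"z": 8,"rx": 0,"ry": 0,"rz": 0,"fingers": -1},
    {"x": -5.4,"y": -29,"z": 16,"rx": 0,"ry": 0,"rz": 0,"fingers": -1},
    {"x": -5.4,"y": -29,"z": 24,"rx": 0,"ry": 0,"rz": 0,"fingers": -1},
    {"x": -5.4,"y": -29,"z": 32,"rx": 0,"ry": 0,"rz": 0,"fingers": -1},
    {"x": -5.4,"y": -29,"z": 38,"rx": 0,"ry": 0,"rz": 0,"fingers": -1},
    {"x": -5.4,"y": -29,"z": 42,"rx": 0,"ry": 0,"rz": 0,"fingers": -1},
    {"x": -5.4,"y": -29,"z": 42,"rx": 0,"ry": 0,"rz": 0,"fingers": -1},
    {"x": -5.4,"y": -29,"z": 42,"rx": 0,"ry": 0,"rz": 0,"fingers": -1}
  ]
}}

```text
time_s: 5.55
tool_pos: [0.5174, 0.2382, 0.0628]
tool_rot: [179.9, -25.0, -4.5]
force: [-0.5, 0.7, -0.1]
grip_width: 0.0872
grasp_force: 0.0
```

Run:
```python
from h import *
from cell import sensors,vision
o=sensors.get_obs()
R=toolR(-4.5,25);T=tcp([.513,.239,.073],R)
print(o["tool_pos"],o["tool_rot"],o["force"]);print("T",rel(o,T,R))
```

```text
[0.51741904 0.23822833 0.06282157] [179.89558048 -25.04548033  -4.45606983] [-0.54308612  0.65040821 -0.11214216]
T (array([ 0.3, -0.4, -0.1]), array([ 0.0015, -0.0008,  0.0007]))
```

>>> {"method": "drive_tool", "body": {
  "moves": [
    {"x": 0,"y": 0,"z": 0,"rx": 0,"ry": 0,"rz": 0,"fingers": 0.1},
    {"x": 0,"y": 0,"z": 0,"rx": 0,"ry": 0,"rz": 0,"fingers": 0.2},
    {"x": 0,"y": 0,"z": 0,"rx": 0,"ry": 0,"rz": 0,"fingers": 0.26},
    {"x": 0,"y": 0,"z": 0,"rx": 0,"ry": 0,"rz": 0,"fingers": 0.3},
    {"x": 0,"y": 0,"z": 0,"rx": 0,"ry": 0,"rz": 0,"fingers": 0.34},
    {"x": 0,"y": 0,"z": 0,"rx": 0,"ry": 0,"rz": 0,"fingers": 0.38},
    {"x": 0,"y": 0,"z": 0,"rx": 0,"ry": 0,"rz": 0,"fingers": 0.38},
    {"x": 0,"y": 0,"z": 0,"rx": 0,"ry": 0,"rz": 0,"fingers": 0.38}
  ],
  "force": 20
}}

```text
time_s: 6.55
tool_pos: [0.5173, 0.2381, 0.0627]
tool_rot: [179.9, -25.0, -4.5]
force: [-0.2, 0.6, -1.0]
grip_width: 0.0276
grasp_force: 4.2
```

>>> {"method": "drive_tool", "body": {
  "moves": [
    {"x": 2,"y": 0,"z": -4.5,"rx": 0,"ry": 0,"rz": 0,"fingers": 0.38},
    {"x": 4.2,"y": 0,"z": -9,"rx": 0,"ry": 0,"rz": 0,"fingers": 0.38},
    {"x": 8.5,"y": 0,"z": -18,"rx": 0,"ry": 0,"rz": 0,"fingers": 0.38},
    {"x": 12.7,"y": 0,"z": -27,"rx": 0,"ry": 0,"rz": 0,"fingers": 0.38},
    {"x": 17,"y": 0,"z": -36,"rx": 0,"ry": 0,"rz": 0,"fingers": 0.38},
    {"x": 21,"y": 0,"z": -45,"rx": 0,"ry": 0,"rz": 0,"fingers": 0.38},
    {"x": 25,"y": 0,"z": -54,"rx": 0,"ry": 0,"rz": 0,"fingers": 0.38},
    {"x": 29.6,"y": 0,"z": -63.4,"rx": 0,"ry": 0,"rz": 0,"fingers": 0.38},
    {"x": 29.6,"y": 0,"z": -63.4,"rx": 0,"ry": 0,"rz": 0,"fingers": 0.38},
    {"x": 29.6,"y": 0,"z": -63.4,"rx": 0,"ry": 0,"rz": 0,"fingers": 0.38},
    {"x": 29.6,"y": 0,"z": -63.4,"rx": 0,"ry": 0,"rz": 0,"fingers": 0.38}
  ]
}}

```text
time_s: 7.92
tool_pos: [0.517, 0.2381, 0.1321]
tool_rot: [179.8, -25.0, -4.4]
force: [-0.3, -0.6, -0.3]
grip_width: 0.0269
grasp_force: 4.5
```

Run:
```python
from h import *
from cell import sensors,vision
o=sensors.get_obs()
print(o["tool_pos"],o["tool_rot"],o["force"],o["grasp_force"])
R=toolR(-23.5,25)
for z in(.140,.120): 
    T=tcp([.5313,-.0506,z],R);print("T",rel(o,T,R))
c=vision.read_camera("side");t=vision.read_camera("top")
a=cv2.resize(c["image"][215:335,205:305,::-1],(400,480),interpolation=cv2.INTER_CUBIC)
b=cv2.resize(t["image"][150:230,150:230,::-1],(400,480),interpolation=cv2.INTER_CUBIC)
cv2.imwrite("pics/lift.png",cv2.convertScaleAbs(np.hstack([a,b]),alpha=1.3))
```

```text
[0.51704139 0.23807911 0.13214364] [179.84890565 -24.99602456  -4.43957967] [-0.26536027 -0.6309807  -0.3417071 ] 4.4929209172551055
T (array([ 36.2, 288.2,  20. ]), array([-1.380e-01, -3.000e-04,  3.015e-01]))
T (array([ 27.8, 288.1,  38.1]), array([-1.380e-01, -3.000e-04,  3.015e-01]))
```

View pics/lift.png

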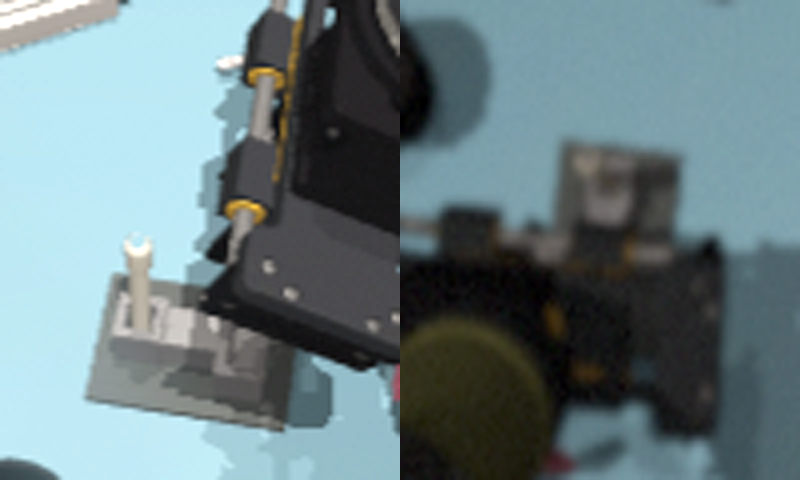

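Picture: the pocket is empty and the tweezers hang in the gripper, with the trimmer still standing at (140,290). Carrying them over to the block.

>>> {"method": "drive_tool", "body": {
  "moves": [
    {"x": 1.5,"y": 12,"z": 1,"rx": -0.006,"ry": 0,"rz": 0.012,"fingers": 0.38},
    {"x": 4,"y": 32,"z": 2,"rx": -0.016,"ry": 0,"rz": 0.034,"fingers": 0.38},
    {"x": 7,"y": 57,"z": 4,"rx": -0.028,"ry": 0,"rz": 0.06,"fingers": 0.38},
    {"x": 11,"y": 86,"z": 6,"rx": -0.042,"ry": 0,"rz": 0.09,"fingers": 0.38},
    {"x": 15,"y": 116,"z": 8,"rx": -0.056,"ry": 0,"rz": 0.12,"fingers": 0.38},
    {"x": 18.5,"y": 146,"z": 10,"rx": -0.07,"ry": 0,"rz": 0.153,"fingers": 0.38},
    {"x": 22,"y": 176,"z": 12,"rx": -0.084,"ry": 0,"rz": 0.184,"fingers": 0.38},
    {"x": 26,"y": 206,"z": 14,"rx": -0.098,"ry": 0,"rz": 0.215,"fingers": 0.38},
    {"x": 30,"y": 234,"z": 16,"rx": -0.112,"ry": 0,"rz": 0.244,"fingers": 0.38},
    {"x": 33,"y": 257,"z": 17,"rx": -0.123,"ry": 0,"rz": 0.269,"fingers": 0.39},
    {"x": 35,"y": 275,"z": 18,"rx": -0.132,"ry": 0,"rz": 0.288,"fingers": 0.4},
    {"x": 37,"y": 288,"z": 18,"rx": -0.138,"ry": 0,"rz": 0.3015,"fingers": 0.42},
    {"x": 37,"y": 288,"z": 18,"rx": -0.138,"ry": 0,"rz": 0.3015,"fingers": 0.43},
    {"x": 37,"y": 288,"z": 18,"rx": -0.138,"ry": 0,"rz": 0.3015,"fingers": 0.448},
    {"x": 37,"y": 288,"z": 18,"rx": -0.138,"ry": 0,"rz": 0.3015,"fingers": 0.448},
    {"x": 37,"y": 288,"z": 18,"rx": -0.138,"ry": 0,"rz": 0.3015,"fingers": 0.448},
    {"x": 37,"y": 288,"z": 18,"rx": -0.138,"ry": 0,"rz": 0.3015,"fingers": 0.448}
  ]
}}

```text
time_s: 10.15
tool_pos: [0.5358, -0.0517, 0.1326]
tool_rot: [-179.9, -25.1, -23.5]
force: [0.2, -0.9, -0.7]
grip_width: 0.0243
grasp_force: 5.9
```

Run:
```python
from h import *
import pickle
from cell import sensors,vision
o=sensors.get_obs()
print(o["tool_pos"],o["tool_rot"],o["grasp_force"],o["grip_width"])
R=toolR(-23.5,25)
print("T",rel(o,tcp([.5313,-.0506,.142],R),R))
d={n:vision.read_camera(n) for n in("side","top")};pickle.dump(d,open("c1.pkl","wb"))
a=cv2.resize(d["side"]["image"][160:230,230:300,::-1],(560,560),interpolation=cv2.INTER_CUBIC)
cv2.imwrite("pics/over.png",a)
```

```text
[ 0.53581261 -0.05174923  0.13260162] [-179.93481612  -25.05118337  -23.50111123] 5.8729371538447595 0.02430524967016204
T (array([-0.2,  0.7,  0.5]), array([-0.0011, -0.0009, -0.    ]))
```

View pics/over.png

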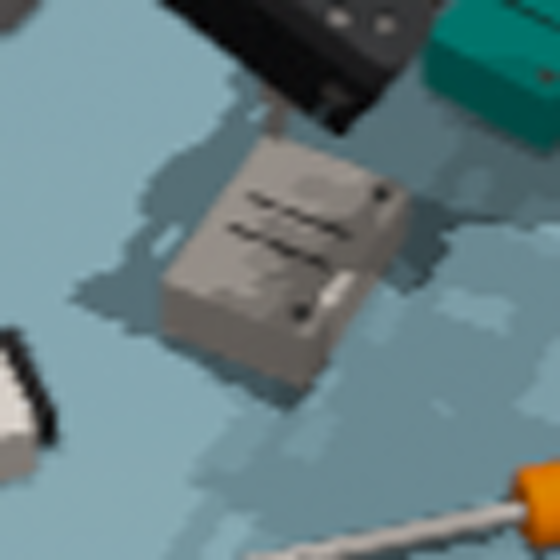

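Picture: the block is clear, its lines at (300,215) and (280,245). One tweezer tip shows at (277,132), still about 5 cm above it. Lowering to about 14 mm above and checking.

>>> {"method": "drive_tool", "body": {
  "moves": [
    {"x": -2,"y": 0.5,"z": 4,"rx": 0,"ry": 0,"rz": 0,"fingers": 0.448},
    {"x": -4.5,"y": 0.5,"z": 9.5,"rx": 0,"ry": 0,"rz": 0,"fingers": 0.448},
    {"x": -7.5,"y": 0.5,"z": 16,"rx": 0,"ry": 0,"rz": 0,"fingers": 0.448},
    {"x": -10.5,"y": 0.5,"z": 22.5,"rx": 0,"ry": 0,"rz": 0,"fingers": 0.448},
    {"x": -13,"y": 0.5,"z": 28,"rx": 0,"ry": 0,"rz": 0,"fingers": 0.448},
    {"x": -14.4,"y": 0.5,"z": 30.8,"rx": 0,"ry": 0,"rz": 0,"fingers": 0.448},
    {"x": -14.4,"y": 0.5,"z": 30.8,"rx": 0,"ry": 0,"rz": 0,"fingers": 0.448},
    {"x": -14.4,"y": 0.5,"z": 30.8,"rx": 0,"ry": 0,"rz": 0,"fingers": 0.448}
  ]
}}

```text
time_s: 11.25
tool_pos: [0.5358, -0.0524, 0.0988]
tool_rot: [-179.9, -25.1, -23.5]
force: [-1.8, -0.6, -0.7]
grip_width: 0.024
grasp_force: 5.9
```

Run:
```python
from h import *
import pickle
from cell import sensors,vision
o=sensors.get_obs()
print(o["tool_pos"],o["tool_rot"],o["grasp_force"],o["grip_width"])
R=toolR(-23.5,25)
print("T",rel(o,tcp([.5313,-.0506,.108],R),R))
d={n:vision.read_camera(n) for n in("side","top")};pickle.dump(d,open("c2.pkl","wb"))
a=cv2.resize(d["side"]["image"][163:213,243:293,::-1],(600,600),interpolation=cv2.INTER_CUBIC)
cv2.imwrite("pics/over2.png",cv2.convertScaleAbs(a,alpha=1.3))
```

```text
[ 0.53579559 -0.05243906  0.09880688] [-179.922068    -25.06948887  -23.53301805] 5.876103732171032 0.023996910382352375
T (array([-0.5,  0.1,  0.6]), array([-0.0011, -0.0012, -0.0005]))
```

View pics/over2.png

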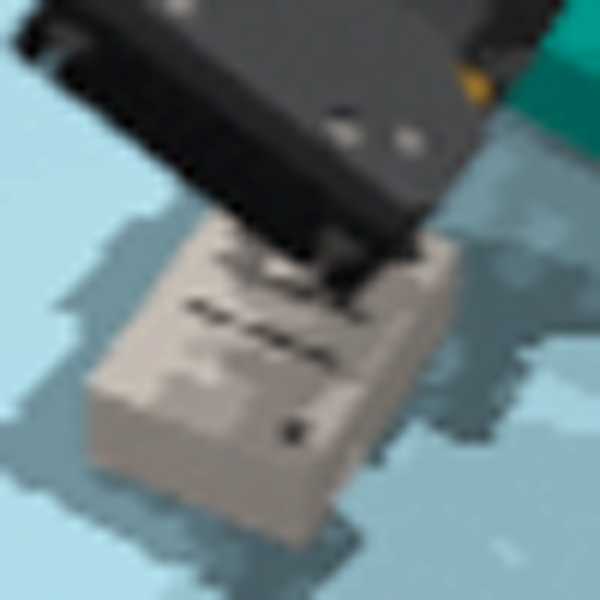

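The side crop shows the block with the near line (265,330) clear. A bright tip end is just visible at (275,268), in front of the far line and under the finger. I'll compare this with the predicted tip pixels numerically.

Run:
```python
from h import *
import pickle
D=[pickle.load(open(f"c{i}.pkl","rb")) for i in(0,1,2)]
a=np.radians(-23.5);bx=np.array([np.cos(a),np.sin(a),0]);by=np.array([-np.sin(a),np.cos(a),0])
for k,T,rot in((1,[.53581,-.05175,.1326],25.05),(2,[.5358,-.05244,.0988],25.07)):
    R=toolR(-23.5,25);G=np.array(T)-.011*R[:,2];print(k,"G",G)
    for s in(-1,1):
        tip=G-[0,0,.068]+s*.007*by
        for x in(-3,3): print(k,"tip",s,tip.round(4),"x",x,"side",proj(D[0]["side"],tip+x*1e-3*bx)[0].round(1),"arm+30",proj(D[0]["side"],tip+x*1e-3*bx+[0,0,.03])[0].round(1),"top",proj(D[0]["top"],tip+x*1e-3*bx)[0].round(1))
M=np.array([.5313,-.0506,.025])
print("lines side",[proj(D[0]["side"],M+s*.007*by+x*.017*bx)[0].round(1) for s in(-1,1) for x in(-1,1)])
for k,r,c in((1,(170,182),(258,274)),(2,(178,194),(256,276))):
    print(k,"cols",c);print("\n".join(str(v)+" "+" ".join("%3d"%x for x in D[k]["side"]["image"][v,c[0]:c[1]].min(1)) for v in range(*r)))
```

```text
1 G [ 0.53154677 -0.04989629  0.14256939]
1 tip -1 [ 0.5288 -0.0563  0.0746] x -3 side [268.1 173.3] arm+30 [268.5 164.2] top [296.3 194.1]
1 tip -1 [ 0.5288 -0.0563  0.0746] x 3 side [265.8 172.4] arm+30 [266.2 163.3] top [297.2 192.1]
1 tip 1 [ 0.5343 -0.0435  0.0746] x -3 side [265.4 177.1] arm+30 [265.7 168. ] top [291.5 191.9]
1 tip 1 [ 0.5343 -0.0435  0.0746] x 3 side [263.1 176.2] arm+30 [263.4 167.1] top [292.5 189.9]
2 G [ 0.53153677 -0.05058629  0.10876939]
2 tip -1 [ 0.5287 -0.057   0.0408] x -3 side [267.6 182.9] arm+30 [268.  174.2] top [295.8 195.7]
2 tip -1 [ 0.5287 -0.057   0.0408] x 3 side [265.4 182. ] arm+30 [265.7 173.4] top [296.7 193.7]
2 tip 1 [ 0.5343 -0.0442  0.0408] x -3 side [265.  186.7] arm+30 [265.3 178. ] top [291.2 193.6]
2 tip 1 [ 0.5343 -0.0442  0.0408] x 3 side [262.7 185.8] arm+30 [263.  177.1] top [292.1 191.6]
lines side [array([272.6, 189.3]), array([260.2, 184.4]), array([270.1, 193.1]), array([257.5, 188.1])]
1 cols (258, 274)
170 108  85  85  83  71  38  11  11  11  13  11  11  19  26  19  14
171 130 105  85  85  82  73  52  20  13  12  10   
[... 1359 characters left out ...]
  50  25  12  11  13  40  75
186 132 139 138 137 138 136 113  84  76  68  62  69  73  49  13   9  12  39  76  91
187 136 138 137 137 138 138 122 108 106  96  79  55  41  48  40  22  39  76  91  92
188 138 138 105  67 100 129 136 121 109 110 108  96  89  80  54  32  59  84  92  91
189 138 138 135 119  85  68 101 126 121 110 110 109 110 100  89  78  55  64  86  91
190 137 138 138 136 125 126 119  87  62  71  88  96  96  93  92  90  88  89  90 100
191 138 138 130 124 122 121 121 118 104  69  43  67  86  92  92  91  92  91  93  96
192 138 138 128 121 121 107  97  96  94 109 102  80  59  45  65  86  92  91 101  93
193 138 138 137 135 135 112  93  92  92  95  94  91  89  77  61  80  91 100  97  85
```

>>> {"method": "drive_tool", "body": {
  "moves": [
    {"x": -1,"y": 0,"z": 2,"rx": 0,"ry": 0,"rz": 0,"fingers": 0.448},
    {"x": -2,"y": 0,"z": 4.4,"rx": 0,"ry": 0,"rz": 0,"fingers": 0.448},
    {"x": -3,"y": 0,"z": 6.5,"rx": 0,"ry": 0,"rz": 0,"fingers": 0.448},
    {"x": -3.8,"y": 0,"z": 8.2,"rx": 0,"ry": 0,"rz": 0,"fingers": 0.448},
    {"x": -3.8,"y": 0,"z": 8.2,"rx": 0,"ry": 0,"rz": 0,"fingers": 0.448},
    {"x": -3.8,"y": 0,"z": 8.2,"rx": 0,"ry": 0,"rz": 0,"fingers": 0.448},
    {"x": -3.8,"y": 0,"z": 8.2,"rx": 0,"ry": 0,"rz": 0,"fingers": 0.448}
  ]
}}

```text
time_s: 12.22
tool_pos: [0.5357, -0.0524, 0.0896]
tool_rot: [-179.9, -25.1, -23.5]
force: [-0.3, -0.1, -1.3]
grip_width: 0.0244
grasp_force: 5.9
```

Run:
```python
from h import *
import pickle
from cell import sensors,vision
o=sensors.get_obs()
print(o["tool_pos"],o["tool_rot"],o["grasp_force"],o["grip_width"],o["force"])
d={n:vision.read_camera(n) for n in("side","top")};pickle.dump(d,open("c3.pkl","wb"))
R=toolR(-23.5,25);G=np.array(o["tool_pos"])-.011*R[:,2];print("G",G)
by=R[:,1]*-1;bx=np.array([-R[1,1]*-1*-1,0,0]) if 0 else np.array([by[1],-by[0],0])
dl=G-[.5313,-.0506,0];print("off mm bx,by",dl@bx*1e3,dl@by*1e3)
for s in(-1,1):
    tip=G-[0,0,.068]+s*.007*by;print(s,tip,[proj(d["side"],tip+x*.003*bx)[0].round(1) for x in(-1,1)])
def crop(n,k,x,y,w):
    im=pickle.load(open(f"c{k}.pkl","rb"))[n]["image"][y:y+w,x:x+w,::-1];return cv2.convertScaleAbs(cv2.resize(im,(400,300),interpolation=cv2.INTER_NEAREST),alpha=1.5)
v=np.vstack([np.hstack([crop("side",0,250,172,28),crop("side",1,250,162,28)]),np.hstack([crop("side",2,250,172,28),crop("side",3,250,172,28)])])
cv2.imwrite("pics/final.png",v)
```

```text
[ 0.53566922 -0.05241971  0.0896107 ] [-179.92911527  -25.05476976  -23.52885667] 5.876210751121107 0.024391301680097725 [-0.31909388 -0.10532189 -1.32546746]
G [ 0.53140599 -0.050566    0.09958009]
off mm bx,by 0.08364590513500035 0.07344136526884483
-1 [ 0.52861475 -0.05698542  0.03158009] [array([267.5, 185.5]), array([265.3, 184.6])]
1 [ 0.53419724 -0.04414658  0.03158009] [array([264.9, 189.3]), array([262.7, 188.4])]
```

View pics/final.png

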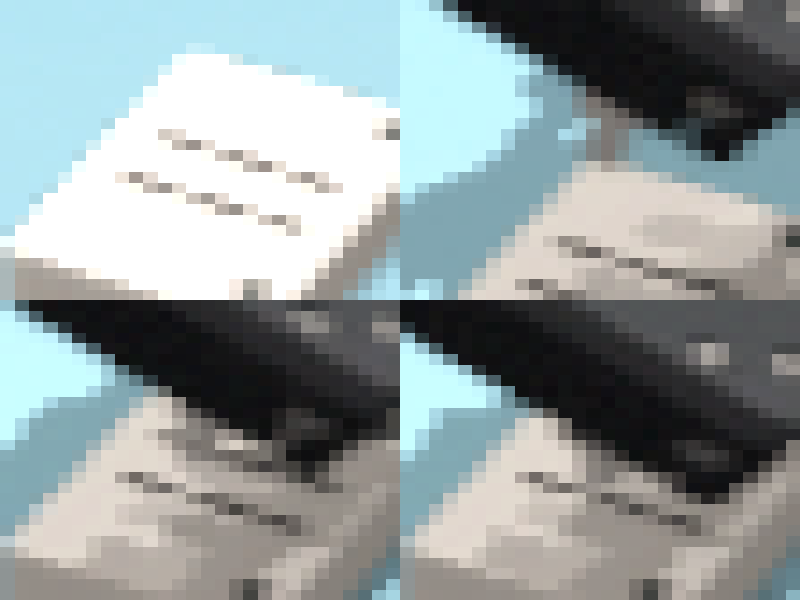

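The last picture shows the near tip as a column at u≈264 in both the second and fourth panels, ending just short of the near line's middle, as predicted. A numeric check of the tip end in the side image:

Run:
```python
import pickle,numpy as np
for k,r in((1,(168,182)),(2,(178,195)),(3,(180,197))):
    im=pickle.load(open(f"c{k}.pkl","rb"))["side"]["image"].astype(int)
    print(k,"R | R-B, cols 258..271")
    for v in range(*r): print(v," ".join("%3d"%x for x in im[v,258:272,0]),"|"," ".join("%3d"%x for x in im[v,258:272,0]-im[v,258:272,2]))
```

```text
1 R | R-B, cols 258..271
168 130 106  57  18  11  13  10  12  12  13  11  11  15  12 | -45 -39 -24  -8  -2   0  -2  -1   1   0  -1  -2   0  -1
169 111  87  82  63  31  10  12  11  13  10  11  11  11  11 | -41 -35 -33 -26 -12  -2   1  -2   0   0  -3  -2   0   0
170 108  85  85  83  71  41  12  11  12  13  11  11  22  28 | -40 -33 -33 -33 -15   3   1  -2   1  -1  -2  -2   3   1
171 130 105  85  85  82  80  56  20  13  12  10   9  34  43 | -44 -40 -33 -33 -13   7   4  -1  -1   0  -3  -1   3   4
172 132 108  85  84  83  82  80  61  29  12  10  11  23  38 | -44 -40 -33 -34 -17   3   6   5   2  -2  -2  -3   0   1
173 111  87  84  84 106  99  83  80  70  40  12  22  34  27 | -41 -34 -34 -33 -33 -17   6   6  -1  -4   0  -7  -9  -5
174  88  85  85 114 108  86  83  82  83  72  46  41  32  10 | -34 -33 -33 -42 -36  -9   6  -4 -23 -28 -18 -15 -13  -3
175  86  86  86  90  88  83  83  83  84  84  83  65  32  12 | -32 -32 -32 -34 -24  -4   6  -5 -26 -32 -31 -25 -13  -1
176  86  86  86  86  84  83  82  83  85  85  85  84  72  42 | -32 -32 -32 -32 -22  -3   6 -11 -28 -32 -33 -31 -28 -17
177  85  85  
[... 3938 characters left out ...]
 135 135 134 117 100 102  79  52  74  95 100  97  95 |  12  13  13  12  10   9   9   7   4   7   9   9   9   8
192 142 133 132 117 104 102 102  99  99  89  66  49  72  95 |  14  12  11  10  10   9   9   8  10   8   7   3   7   9
193 150 148 138 115 102 102 102 102 102 101  98  86  69  89 |  14  12  12  10  10   9  10   9   9  10   9   9   8   8
194 125 124 139 133 120 109 102 102 102 102 101  99  98  99 |  11  11  11  12  11  10   9   9   9   9  10   9   9  10
195 120 120 124 123 121 120 110 103 102 102 101 120 129 128 |  10  10  11  11  11  10   9   9   9  10  10  11  10  10
196 121 121 121 122 122 112 103 102 101 101 100 122 132 132 |  11  11  10  11  11  10   9   9   9   9   9  11  11  11
```

Near tip observed at (263.4, 189.0), predicted (263.8, 189.1). Its line at that column is at v≈190.2, which with the tip about 6.6 mm up puts the tip over its line to about 1 mm. I make a 0.6 mm trim and hold.

>>> {"method": "drive_tool", "body": {
  "moves": [
    {"x": 0,"y": 0.3,"z": 0,"rx": 0,"ry": 0,"rz": 0,"fingers": 0.448},
    {"x": 0,"y": 0.6,"z": 0,"rx": 0,"ry": 0,"rz": 0,"fingers": 0.448},
    {"x": 0,"y": 0.6,"z": 0,"rx": 0,"ry": 0,"rz": 0,"fingers": 0.448},
    {"x": 0,"y": 0.6,"z": 0,"rx": 0,"ry": 0,"rz": 0,"fingers": 0.448},
    {"x": 0,"y": 0.6,"z": 0,"rx": 0,"ry": 0,"rz": 0,"fingers": 0.448},
    {"x": 0,"y": 0.6,"z": 0,"rx": 0,"ry": 0,"rz": 0,"fingers": 0.448},
    {"x": 0,"y": 0.6,"z": 0,"rx": 0,"ry": 0,"rz": 0,"fingers": 0.448},
    {"x": 0,"y": 0.6,"z": 0,"rx": 0,"ry": 0,"rz": 0,"fingers": 0.448},
    {"x": 0,"y": 0.6,"z": 0,"rx": 0,"ry": 0,"rz": 0,"fingers": 0.448},
    {"x": 0,"y": 0.6,"z": 0,"rx": 0,"ry": 0,"rz": 0,"fingers": 0.448},
    {"x": 0,"y": 0.6,"z": 0,"rx": 0,"ry": 0,"rz": 0,"fingers": 0.448},
    {"x": 0,"y": 0.6,"z": 0,"rx": 0,"ry": 0,"rz": 0,"fingers": 0.448},
    {"x": 0,"y": 0.6,"z": 0,"rx": 0,"ry": 0,"rz": 0,"fingers": 0.448},
    {"x": 0,"y": 0.6,"z": 0,"rx": 0,"ry": 0,"rz": 0,"fingers": 0.448},
    {"x": 0,"y": 0.6,"z": 0,"rx": 0,"ry": 0,"rz": 0,"fingers": 0.448},
    {"x": 0,"y": 0.6,"z": 0,"rx": 0,"ry": 0,"rz": 0,"fingers": 0.448},
    {"x": 0,"y": 0.6,"z": 0,"rx": 0,"ry": 0,"rz": 0,"fingers": 0.448},
    {"x": 0,"y": 0.6,"z": 0,"rx": 0,"ry": 0,"rz": 0,"fingers": 0.448},
    {"x": 0,"y": 0.6,"z": 0,"rx": 0,"ry": 0,"rz": 0,"fingers": 0.448},
    {"x": 0,"y": 0.6,"z": 0,"rx": 0,"ry": 0,"rz": 0,"fingers": 0.448}
  ]
}}

```text
time_s: 14.82
tool_pos: [0.5354, -0.053, 0.0895]
tool_rot: [-179.9, -25.0, -23.5]
force: [-0.3, -0.8, 0.5]
grip_width: 0.024
grasp_force: 5.9
```

Run:
```python
from cell import sensors,workorder
o=sensors.get_obs();print(o["tool_pos"],o["grip_width"],o["grasp_force"],o["force"])
if o["grasp_force"]>4 and .023<o["grip_width"]<.0252: print(workorder.sign_off())
```

```text
[ 0.5353692  -0.05298911  0.08953435] 0.024042951556066325 5.876084137698854 [-0.28250029 -0.78262721  0.48491834]
the job is handed in; nothing more can be done
None
```

Job handed in at about 15 s with the steel tweezers held over block_narrow, squeezed to the marked gap (24 mm at the pads) and held steady for about 2.5 s, tips about 6.5 mm above it; the near tip was within about 1 mm of its line in the side view, the far tip was hidden by the gripper so its place is calculated, and no verdict was returned.

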